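Unlock and hold up the fume extractor's filter hatch

ROBOT

A 7-joint arm with a two-finger parallel gripper is mounted at the origin on the work surface. World frame = base frame: x ahead of the robot, y to its left, z up, the work surface at z = 0. Lengths are in m, angles in rad, forces in N, time in s.
With the tool pointing down it reaches from about 0.425 to 0.875 m from the base axis. Payload 4.7 kg.
Tool frame: the origin (TCP) lies midway between the tips of the shut fingers; the grasp point (between the pads) lies 19 mm behind it; z points along the fingers, y is the line along which they close (so a half turn about z gives the same grasp; the last joint's range is limited). The gripper opens to 87 mm and grips with 3 to 60 N. Pads are 19 mm wide; open, the fingers measure 117 mm over their backs; the gripper's body (75 mm by 190 mm) begins 51 mm behind the grasp point.
Start: joints at [-1.149, 0.321, -0.07, 1.45, 0.023, 1.371, -0.057], TCP at [0.258, 0.597, 0.223] pointing down, gripper open.
Joint ranges: [-2.86, 2.86], [-0.3, 2.09], [-1.38, 1.24], [0.06, 2.45], [-1.56, 4.7], [0.09, 2.05], [-2.69, 2.69]. Speed limits (rad/s): [2.57, 2.57, 3.14, 3.14, 3.14, 3.14, 3.14].

INTERFACE

Orientations are given as a rotation vector (axis times angle).
In Python, from bench import ctrl gives the robot as it stands. The module is installed in compiled form; this text tells all that it offers.
- The arm moves only by the shell command python3 -m handwheel 'ROWS' [FORCE]. ROWS is JSON, a list of rows, each a list of 7 numbers: the finger opening in m, from 0 to 0.087, then the shift along the tool's x, y, z in m, then the turn, a rotation vector about the tool's x, y, z in degrees. A call has 1 to 12 rows; each row shifts and turns the commanded pose from where the row before left it, along the tool's axes as they then stand; what a row does not reach is not made up. A row lasts 1/8 s, in which the tool goes at most 62.5 mm and 10.7 degrees, less where a joint would pass 70% of its speed; a pose out of reach is approached as far as the arm can. A call is refused whole if a number of a shift passes 0.0625 or a number of a turn 10.7, either way. A call with a gripper value outside its range is refused whole. The fingers move at their own pace and stop on an object; FORCE is the grip in N (left out, the last holds). Time passes only in rows, so rows that do not move let the fingers close. It gives the time, the measured TCP pose, the force, the opening and the grip force at its end, in the units of the state.
- ctrl.get_state(): the state, without advancing time (a new reading comes with each control period).
- ctrl.get_image(name): name is "scene" or "top"; returns (picture, depth): 384x512x3 uint8, blue, green, red; 384x512 float32, m along the optical axis (not along the pixel's ray), 0 where there is no reading.
- ctrl.camera_info(name): a dict with "intrinsics" (3x3 intrinsics, pixels), "R" (3x3) and "t" (3): a world point X has camera coordinates R X + t. Camera axes: x right, y down, z forward; pixel columns grow to the right and rows downward; lengths in m; the calibration is good to about 2 mm. A picture is of the moment at which its call begins. camera_info takes no time and is no camera call.
- ctrl.close_job(): hands the job in; it is judged then, once.
The state is a dict: "time": time; "joint_positions": joint angles; "qd": joint speeds; "joint_torque": joint torques, N m; "position": TCP position; "tool_rot": TCP orientation; "ft_force": force on the tool from outside, world axes, zero at the start; "torque": the same for the moment, N m; "grip_width": opening from 0.0 (shut) to 1.0 (fully open); "grip_force": force on a finger pad.
Only numpy, scipy, OpenCV 4.12 (cv2) and the standard library are available. Lean on these libraries where they do the work, as an engineer would, in place of code of your own. Each camera call takes 0.05 s, during which the arm holds its last target. There are 200 camera calls.

TASK

The fume extractor's filter needs a look, and its top hatch falls shut by itself. With the stubby flat-blade driver from the wooden block, turn the captive slotted screw at the hatch's front edge counterclockwise (seen from above) until it stops, so that its tongue clears the hatch, and stand the driver back in its hole in the block; then raise the hatch (it has a bow handle) and finish while still holding it in the gripper, open at 60 degrees and steady. Turn the screw with the driver only, and leave the other things on the bench where they are.

Things in the scene. Friction and masses are not known exactly. Their poses are not given: they have to be found in the camera images.
- extractor: Fume extractor: fixed grey metal box, 210 (x) x 280 (y) x 118 mm high, origin at the centre of its underside; its front (black vent grille, knob) faces its own -x, towards the robot. Its whole top between a 34 mm front lip and a 16 mm rear strip is the aluminium hatch.
- hatch_angle (a joint): Opening angle of the hatch, rad: 0 shut, 1.047 = 60 degrees, stop at 1.35; the front edge rises. It falls shut from any angle when let go. The screw's tongue locks it shut until the screw is turned by about 1.15.
- hatch_hinge (a point): Point on the hatch's hinge axis (along the box's y, at the hatch's rear edge), middle of its width, 114 mm above the table. The hatch is an 8 mm plate, 158 mm deep, 272 mm wide, about 0.4 kg, its top at 118 mm when shut.
- hatch_bar (a point): Middle of the bow handle's bar: round steel, 10 mm diameter, parallel to the hinge, 90 mm clear between its legs, 36 mm clear above the hatch. When shut its axis is 146 mm in front of the hinge axis, 45 mm above it (159 mm high) and 25 mm to the box's +y of the middle. It moves with the hatch; it can turn between finger pads.
- hatch: The aluminium hatch with its bow handle; origin on the hinge axis (as point hatch_hinge), the plate reaching along its own -x, z axis out of its top face.
- screw_angle (a joint): Angle of the captive screw in rad, counterclockwise from above positive: it starts between 0 and 0.2 (locked), and stops at 1.4; fully turned means above 1.2. Stiff turning (friction 0.03 N m), stays where it is left and does not rise.
- screw: Slotted steel head of the captive screw, about 27 mm across, in the front lip 87 mm in front of the box's centre, 100 mm to the box's -y; its top is at 131 mm. Below it a flat tongue 12 mm wide reaches 26 mm along the head's +x, over the hatch's front edge when locked. Origin on the axis at the lip's top, 7 mm below the slot's floor.
- screw_slot (a point): Middle of the slot's floor on the screw axis (125 mm above the table). The slot runs along this point's x (the head's x; along the box's x at joint 0) and is 6 mm wide, 6 mm deep, 25 mm long and open at both ends.
- driver: Stubby driver, 112 mm long, 0.09 kg, upright, blade down. Origin at the middle of the blade's tip, z up along it. Blade 18 mm wide (its x), 3 mm thick (its y), 14 mm long; round shank 12 mm; collar 36 mm across from 40 to 46 mm above the tip; above it, to 112 mm, a black handle with flats, 34 mm wide (x, as the blade) and 20 mm thick (y).
- stand: Wooden block, fixed, 80 x 80 x 48 mm, origin at the centre of its underside.
- stand_hole0 (a point): Middle of the mouth of the block's single upright hole, 24 mm diameter, right through, 48 mm above the table. The driver's collar rests on the block's top, with the driver's tip 8 mm above the table; it may stand at any yaw.
- mug: White mug, 80 mm wide, 90 mm high; bystander, origin under its centre.
- flux: Small brown bottle, 38 mm wide, 90 mm high; bystander, origin under its centre.
- phone: Black phone lying flat, 72 x 148 x 9 mm; bystander, origin under its centre.
- mouse: Black computer mouse, 110 x 60 x 30 mm; bystander, origin under its centre.
- tray: Grey parts tray, 120 x 90 x 22 mm; bystander, origin under its centre.
- spool: Metal spool standing on its flange, 56 mm wide, 40 mm high; bystander, origin under its centre.
- precision: Thin precision screwdriver lying flat, 160 mm long, not the tool for this screw; bystander, origin under its centre.

How it is judged:
On the way, in this order (a step that is already met when the one before it is completed fails the run):
1. the screw is turned fully counterclockwise with the driver's blade in its slot (value of joint screw_angle above 1.2 rad and distance between driver and screw_slot below 0.008 m), for 0.1 s.
2. the driver stands in its hole in the block again, let go, with the hatch still down (horizontal distance between driver and stand_hole0 below 0.007 m and height (world z) of driver below 0.014 m and angle between driver's own z axis and vertical below 0.12 rad and contact force between the fingers and driver below 0.1 N and value of joint hatch_angle below 0.15 rad), for 0.2 s.
At the end, for the whole second after the job is handed in: The gripper's fingers hold the hatch (over 1 N of contact), steady at 60 degrees within 7.4 degrees; the screw is still turned beyond 1.2 rad; the driver stands free and upright (within 0.12 rad) in its hole in the block, within 7 mm of the hole's centre and down on its collar (value of joint hatch_angle between 0.917 and 1.177 rad and velocity of joint hatch_angle between -0.1 and 0.1 rad/s and contact force between the fingers and hatch above 1 N and value of joint screw_angle above 1.2 rad and horizontal distance between driver and stand_hole0 below 0.007 m and height (world z) of driver below 0.014 m and angle between driver's own z axis and vertical below 0.12 rad and contact force between the fingers and driver below 0.1 N); the arm keeps its last pose, push and grip.
It fails at once if the robot touches the screw's head itself (contact force between any of the fingers, the arm and screw above 1 N).
It fails at once if one of the other loose things (mug, bottle, phone, mouse, tray, spool, thin screwdriver) is moved by more than 30 mm (distance of any of mug, flux, phone, mouse, tray, spool, precision from where it was at the start of the episode above 0.03 m).
It also fails if it takes over 67 s, if anything falls off the work surface, if the arm or the gripper's body presses on something with over 40 N, if the wrist force passes 120 N, or if a joint passes its speed limit or range.

## Working session

There is one attempt and no reset: what is moved stays moved. The work goes in short steps, Python scripts to look and compute and a shell command to move; the robot and the scene stay as the last step left them, time stands still between calls to the robot, and variables do not carry over. Pictures are saved under pics/ and viewed, at most 10 in all, crops included, and the job is handed in when it is done.

```bash
mkdir -p pics
cat > h.py <<'E'
import numpy as np, cv2
from bench import ctrl
def grab(n,save=None):
    im,d=ctrl.get_image(n); np.savez('%s.npz'%n,im=im,d=d)
    if save: cv2.imwrite('pics/'+save,im)
    return im,d
def cam(n):
    c=ctrl.camera_info(n); return [np.array(c[k],float) for k in("intrinsics","R","t")]
def proj(n,X):
    K,R,t=cam(n); p=K@(R@np.array(X,float)+t); return p[:2]/p[2]
def ray(n,u,v,z):
    K,R,t=cam(n); o=-R.T@t; d=R.T@np.linalg.solve(K,[u,v,1.]); return o+d*(z-o[2])/d[2]
def cloud(n,d):
    K,R,t=cam(n); v,u=np.mgrid[:d.shape[0],:d.shape[1]]
    p=np.stack([(u-K[0,2])/K[0,0]*d,(v-K[1,2])/K[1,1]*d,d],-1)
    return (p-t)@R
E
python3 - <<'E'
from h import *
for n in("scene","top"):
    grab(n,n+"0.png"); K,R,t=cam(n); print(n,K.round(1).tolist(),(-R.T@t).round(3),R.round(2).tolist())
s=ctrl.get_state(); print({k:np.round(v,3).tolist() for k,v in s.items()})
E
```

```text
scene [[434.9, 0.0, 246.4], [0.0, 434.9, 194.5], [0.0, 0.0, 1.0]] [1.255 0.759 1.114] [[-0.75, 0.66, 0.0], [0.45, 0.52, -0.73], [-0.48, -0.55, -0.68]]
top [[413.5, 0.0, 258.0], [0.0, 413.5, 193.3], [0.0, 0.0, 1.0]] [ 0.476 -0.028  1.499] [[-0.01, -1.0, -0.01], [-1.0, 0.01, -0.07], [0.07, 0.01, -1.0]]
{'time': 0.1, 'joint_positions': [-1.149, 0.322, -0.07, 1.452, 0.023, 1.371, -0.057], 'qd': [-0.001, -0.001, 0.0, -0.0, -0.002, 0.001, 0.001], 'joint_torque': [0.0, -49.257, -0.405, -31.34, -0.064, 0.039, 0.0], 'position': [0.258, 0.596, 0.222], 'tool_rot': [-0.636, -3.076, 0.003], 'ft_force': [0.173, -0.365, 0.376], 'torque': [0.036, 0.028, 0.011], 'grip_force': 0.0, 'grip_width': 1.0}
```

View pics/top0.png

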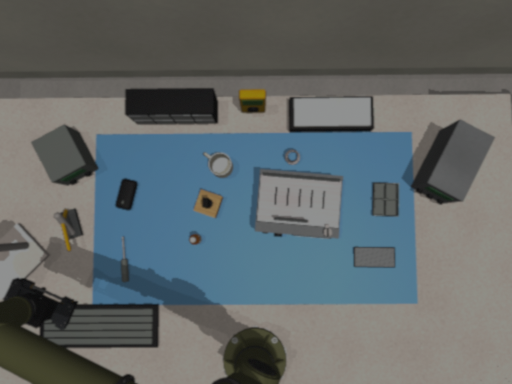

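View pics/scene0.png

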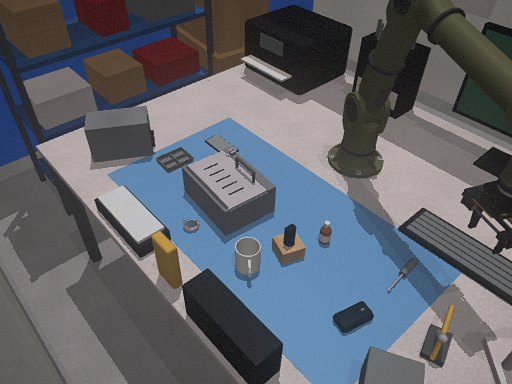

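The top view shows the block with the driver at about (207,203), the extractor at (299,203) and the screw near (328,231). In the scene view the driver is at (290,236) and the extractor at (228,190), with the screw on its hidden front-right side. Next I measure.

Run:
```python
from h import *
T=np.load('top.npz'); im,d=T['im'],T['d']; P=cloud('top',d)
def rect(mask,n,z):
    c=max(cv2.findContours(mask.astype(np.uint8),0,cv2.CHAIN_APPROX_NONE)[0],key=cv2.contourArea)[:,0]
    w=np.array([ray(n,*p,z)[:2] for p in c],np.float32); r=cv2.minAreaRect(w); print(n,z,np.round(r[0],4),np.round(r[1],4),round(r[2],2),len(c)); return r
roi=np.zeros(d.shape,bool); roi[160:245,245:350]=1
z=P[...,2]
rect(roi&(z>.10)&(z<.14),'top',.118)
roi[:]=0; roi[180:225,185:230]=1
rect(roi&(z>.035)&(z<.06)|(roi&(z>.035)),'top',.048)
m=roi&(z>.09); rect(m,'top',.12); q=P[m]; print('drv top',q.mean(0).round(4),q.min(0).round(3),q.max(0).round(3),m.sum())
S=np.load('scene.npz'); ds=S['d']; Q=cloud('scene',ds)
x,y,zz=Q[...,0],Q[...,1],Q[...,2]
np.set_printoptions(suppress=True)
c=P[m].mean(0)
near=(abs(x-c[0])<.06)&(abs(y-c[1])<.06)
for lo,hi in((.04,.051),(.06,.11),(.112,.13)):
    k=near&(zz>lo)&(zz<hi); print('scene',lo,k.sum(),Q[k].mean(0).round(4),Q[k].min(0).round(3),Q[k].max(0).round(3))
# upscale crops
a=cv2.resize(im[160:245,180:350],None,fx=4,fy=4,interpolation=cv2.INTER_CUBIC)
b=cv2.resize(S['im'][145:265,175:325],None,fx=4.5,fy=4.5,interpolation=cv2.INTER_CUBIC)
cv2.imwrite('pics/a1.png',cv2.convertScaleAbs(a,alpha=1.5)); cv2.imwrite('pics/b1.png',cv2.convertScaleAbs(b,alpha=1.5))
```

```text
top 0.118 [ 0.5441 -0.1537] [0.2798 0.2099] 84.81 289
top 0.048 [0.5495 0.1605] [0.0811 0.08  ] 70.25 83
top 0.12 [0.5485 0.1579] [0.0303 0.0201] 0.17 29
drv top [0.5402 0.1364 0.2802] [ 0.476 -0.028  0.09 ] [0.565 0.169 1.499] 76
scene 0.04 283 [0.5602 0.1657 0.0476] [0.507 0.118 0.04 ] [0.599 0.196 0.051]
scene 0.06 121 [0.5564 0.1687 0.0853] [0.533 0.153 0.06 ] [0.569 0.175 0.11 ]
scene 0.112 64 [0.5525 0.1649 0.1191] [0.533 0.156 0.112] [0.568 0.173 0.125]
```

View pics/a1.png

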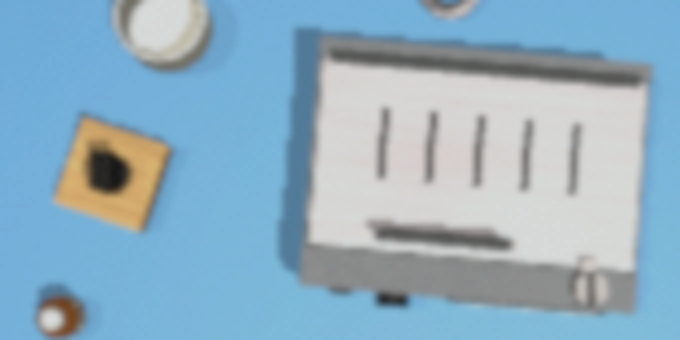

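View pics/b1.png

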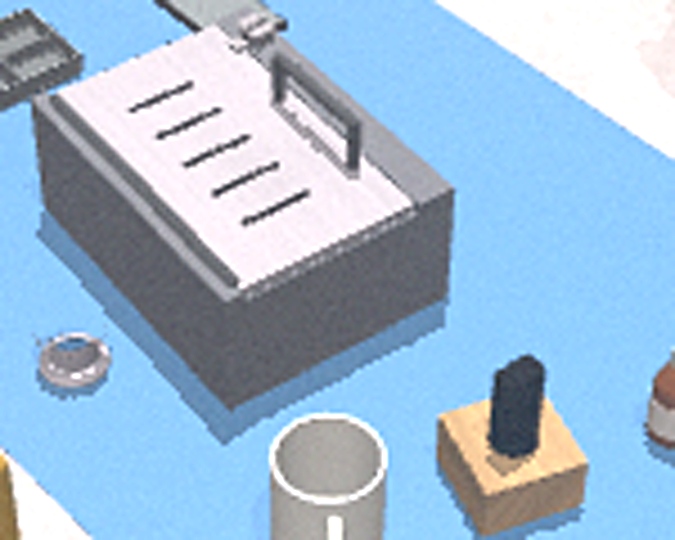

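The enlarged top view shows the slot as a dark, roughly vertical line at (590,287), with the tongue pointing up over the hatch edge. The handle bar runs from (375,230) to (510,243) and the block is centred at (112,172). The enlarged scene view shows the driver handle at (517,405). Next I refine the driver yaw, the block, the screw and the box in both views.

Run:
```python
from h import *
np.set_printoptions(suppress=True,linewidth=150)
S=np.load('scene.npz'); si,ds=S['im'],S['d']; Q=cloud('scene',ds); zz=Q[...,2]
T=np.load('top.npz'); ti,dt=T['im'],T['d']; P=cloud('top',dt)
big=lambda m:max(cv2.findContours(m.astype(np.uint8),0,cv2.CHAIN_APPROX_NONE)[0],key=cv2.contourArea)[:,0]
def R(pts,l): r=cv2.minAreaRect(np.array(pts,np.float32)); print(l,np.round(r[0],4),np.round(r[1],4),round(r[2],1))
# block / orange in both
for n,im,roi in(('scene',si,(215,270,265,312)),('top',ti,(180,225,185,230))):
    a=np.zeros(im.shape[:2],bool); a[roi[0]:roi[1],roi[2]:roi[3]]=1
    hsv=cv2.cvtColor(im,cv2.COLOR_BGR2HSV)
    blk=a&(im.max(2)<70); c=big(blk); print(n,'black',blk.sum(),c.min(0),c.max(0))
    Z=(Q if n=='scene' else P)
    top=blk&(Z[...,2]>.113)&(Z[...,2]<.13)
    R([ray(n,*p,.12)[:2] for p in np.argwhere(top)[:,::-1]],'drvtop '+n+str(top.sum()))
    wood=a&(hsv[...,0]<30)&(hsv[...,1]>60)&(Z[...,2]>.043)&(Z[...,2]<.053)
    R([ray(n,*p,.048)[:2] for p in np.argwhere(wood)[:,::-1]],'block '+n)
    h=blk&(Z[...,2]>.06)&(Z[...,2]<.11); q=Z[h]; 
    if n=='scene': R(q[:,:2],'handle side pts'); print(q[np.argsort(q[:,0])][::6].round(3).tolist())
# box top from scene
a=np.zeros(ds.shape,bool); a[140:240,175:285]=1
m=a&(zz>.112)&(zz<.122); R([ray('scene',*p,.118)[:2] for p in big(m)],'box scene')
c,s=np.cos(np.radians(-5.19)),np.sin(np.radians(-5.19)); O=np.array([.5441,-.1537])
W=lambda x,y,z:np.r_[O+[c*x-s*y,s*x+c*y],z]
for n in('scene','top'):
    print(n,'screw',proj(n,W(-.087,-.1,.131)).round(1),'bar',proj(n,W(-.057,.025,.164)).round(1),proj(n,W(-.057,-.025,.164)).round(1),proj(n,W(-.057,.075,.164)).round(1))
# screw head pts: high points in both clouds
for n,Z in(('scene',Q),('top',P)):
    e=W(-.087,-.1,.131); k=(np.hypot(Z[...,0]-e[0],Z[...,1]-e[1])<.03)&(Z[...,2]>.1245)&(Z[...,2]<.14)
    print(n,k.sum(),Z[k].mean(0).round(4),'expected',e.round(4))
    e=W(-.057,.025,.16); k=(np.hypot(Z[...,0]-e[0],Z[...,1]-e[1])<.07)&(Z[...,2]>.152)&(Z[...,2]<.175)
    if k.sum(): print('bar',Z[k].mean(0).round(4)); R(Z[k][:,:2],'bar')
g=cv2.cvtColor(ti,cv2.COLOR_BGR2GRAY); print(g[220:242,316:340])
x=cv2.resize(ti[212:246,306:346],None,fx=14,fy=14,interpolation=cv2.INTER_CUBIC)
y=cv2.resize(si[140:174,212:252],None,fx=14,fy=14,interpolation=cv2.INTER_CUBIC)
cv2.imwrite('pics/scr.png',cv2.resize(cv2.convertScaleAbs(np.hstack([x,y]),alpha=1.3),(784,333)))
```

```text
scene black 217 [283 224] [295 246]
drvtop scene57 [0.5531 0.1645] [0.0357 0.0215] 9.6
block scene [0.5507 0.1641] [0.0829 0.0799] 71.3
handle side pts [0.5553 0.1698] [0.0197 0.0354] 56.8
[[0.535, 0.171, 0.107], [0.538, 0.173, 0.082], [0.542, 0.173, 0.104], [0.544, 0.172, 0.091], [0.545, 0.173, 0.064], [0.549, 0.17, 0.079], [0.552, 0.174, 0.074], [0.554, 0.173, 0.066], [0.557, 0.172, 0.096], [0.56, 0.17, 0.101], [0.562, 0.173, 0.1], [0.564, 0.167, 0.087], [0.565, 0.158, 0.094], [0.565, 0.17, 0.062], [0.566, 0.157, 0.061], [0.566, 0.164, 0.091], [0.567, 0.159, 0.101], [0.567, 0.167, 0.075], [0.568, 0.158, 0.077], [0.569, 0.158, 0.083]]
top black 82 [202 198] [211 207]
drvtop top50 [0.5485 0.1596] [0.0302 0.0167] 0.2
block top [0.5505 0.1589] [0.0771 0.0769] 71.6
box scene [ 0.546  -0.1485] [0.2867 0.2149] 84.7
scene screw [231.1 150.1] bar [244.3 163.5] [236.  156.2] [252.9 171.1]
top screw [326.9 231.9] bar [290.5 219.5] [306.  220.8] [275.  218.2]
scene 40 [ 0.4505 -0.2414  0.1298] expected [ 0.4484 -0.2454  0.131 ]
bar [ 0.4915 -0.1174  0.1619]
bar [ 0.4899 -0.1187] [0.1088 0.0111
[... 1626 characters left out ...]
8 104]
 [ 92  93  93  94  94  94  92  87  90 103  98  78  83 105 111 103  97  94  94  94  95  95  99 105]
 [ 92  92  90  91  92  91  90  87  86  91  88  78  85  96  99  96  96  96  95  95  95  96 100 105]
 [100  96  95  96  98  97  96  93  92  93  92  92  92  91  92  96 100 100 100  98  98  98 102 108]
 [111 112 112 114 116 117 117 114 109 109 108 106 102  96  94 102 108 109 109 106 106 105 108 112]
 [115 115 115 116 117 118 119 116 115 115 115 114 113 111 110 112 114 115 114 114 113 113 114 115]
 [115 115 116 116 116 115 116 116 116 115 116 116 116 116 116 115 115 115 116 115 115 116 115 115]
 [116 115 115 116 115 116 116 116 116 116 116 116 115 116 116 115 116 116 115 116 115 115 116 115]]
```

View pics/scr.png

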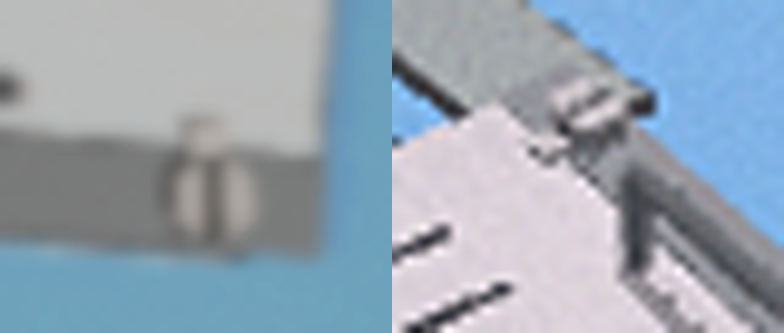

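The left panel (top view) shows the slot nearly along the image's vertical at (213,200), so its yaw is about 0 to 3°. The tongue is at (205,130), leaning slightly left, so the joint is at about 0.1. The right panel (scene view) confirms the slot at (600,97).

I estimate the screw at (0.450,-0.243), the block at (0.5505,0.1615), the driver's long axis at about 8°, and the box yaw at -5.2°. Next I move over the driver and turn.

```bash
cat >> h.py <<'E'
from scipy.spatial.transform import Rotation as Ro
def to(x,y,z,yaw=None):
    """tool-frame shift to a world TCP target, and turns to tool-down with tool y at yaw deg (then shift must be recomputed)"""
    s=ctrl.get_state(); R=Ro.from_rotvec(s['tool_rot']); M=R.as_matrix()
    print('t',round(float(s['time']),2),'pos',np.round(s['position'],4),'ytool',np.degrees(np.arctan2(M[1,1],M[0,1])).round(2),'F',np.round(s['ft_force'],1),'M',np.round(s['torque'],2),'gw',np.round(s['grip_width'],3),'gf',np.round(s['grip_force'],1),'q7',round(float(s['joint_positions'][6]),2))
    print(' shift',np.round(M.T@(np.array([x,y,z])-s['position']),4))
    if yaw is not None:
        a=np.radians(yaw); Y=np.array([np.cos(a),np.sin(a),0]); Z=np.array([0,0,-1.]); D=np.c_[np.cross(Y,Z),Y,Z]
        print(' turn',np.degrees((R.inv()*Ro.from_matrix(D)).as_rotvec()).round(2))
E
python3 -m handwheel '[[0.087,-0.0491,-0.0314,0,0,0,0],[0.087,-0.0491,-0.0314,0,0,0,0],[0.087,-0.0491,-0.0314,0,0,0,0],[0.087,-0.0491,-0.0314,0,0,0,0],[0.087,-0.0491,-0.0314,0,0,0,0],[0.087,-0.0491,-0.0314,0,0,0,0],[0.087,-0.0491,-0.0314,0,0,0,0],[0.087,-0.0491,-0.0314,0,0,0,0],[0.087,-0.0491,-0.0314,0,0,0,0],[0.087,0,0,0,0,0,10.6],[0.087,0,0,0,0,0,10.6],[0.087,0,0,0,0,0,10.6]]'
python3 -m handwheel '[[0.087,0,0,0,0,0,10.6],[0.087,0,0,0,0,0,10.6],[0.087,0,0,0,0,0,10.6],[0.087,0,0,0,0,0,10.6],[0.087,0,0,0,0,0,10.6],[0.087,0,0,0,0,0,10.6],[0.087,0,0,0,0,0,10.6],[0.087,0,0,0,0,0,10.6],[0.087,0,0,0,0,0,10.6],[0.087,0,0,0,0,0,10.6],[0.087,0,0,0,0,0,10.6],[0.087,0,0,0,0,0,0]]'
python3 -c "
from h import *
to(.551,.162,.064,-82)"
```

```text
time: 1.6
position: [0.5512, 0.1617, 0.222]
tool_rot: [-1.463, -2.779, 0.001]
ft_force: [-0.2, -0.8, 0.6]
grip_width: 1.001
grip_force: 0.0
time: 3.1
position: [0.5511, 0.162, 0.2221]
tool_rot: [3.133, 0.229, -0.001]
ft_force: [-0.5, -0.2, -0.7]
grip_width: 1.001
grip_force: 0.0
t 3.1 pos [0.5511 0.162  0.2221] ytool -81.65 F [-0.5 -0.2 -0.7] M [-0.05  0.22 -0.02] gw 1.001 gf 0.0 q7 -1.69
 shift [ 0.000e+00 -1.000e-04  1.581e-01]
 turn [0.01 0.04 0.35]
```

```bash
python3 -m handwheel '[[0.087,0,0,0.045,0,0,0],[0.087,0,0,0.045,0,0,0],[0.087,0,0,0.045,0,0,0],[0.087,0,0,0.027,0,0,0],[0.087,0,0,0,0,0,0],[0.01,0,0,0,0,0,0],[0.01,0,0,0,0,0,0],[0.01,0,0,0,0,0,0],[0.01,0,0,0,0,0,0],[0.01,0,0,0,0,0,0],[0.01,0,0,0,0,0,0],[0.01,0,0,0,0,0,0]]' 35
python3 - <<'E'
from h import *
to(.5505,.1615,.18,-82)
im,d=grab('scene'); P=cloud('scene',d)
E
```

```text
time: 4.6
position: [0.5514, 0.162, 0.0605]
tool_rot: [3.133, 0.226, -0.0]
ft_force: [0.3, 0.3, 0.6]
grip_width: 0.284
grip_force: 0.4
t 4.6 pos [0.5514 0.162  0.0605] ytool -81.76 F [0.3 0.3 0.6] M [-0.19  0.09  0.03] gw 0.284 gf 0.4 q7 -1.63
 shift [-0.0009  0.0004 -0.1195]
 turn [0.   0.   0.24]
```

```bash
python3 -m handwheel '[[0.005,0,0,0,0,0,0],[0.005,0,0,0,0,0,0],[0.005,0,0,0,0,0,0],[0.005,0,0,0,0,0,0]]' 35
```

```text
time: 5.15
position: [0.5514, 0.162, 0.0605]
tool_rot: [3.133, 0.226, 0.0]
ft_force: [-0.0, -0.6, -1.1]
grip_width: 0.229
grip_force: 35.0
```

```bash
python3 -m handwheel '[[0.005,0,0,-0.03,0,0,0],[0.005,0,0,-0.06,0,0,0],[0.005,0,0,-0.06,0,0,0],[0.005,0,0,-0.05,0,0,7.2],[0.005,-0.0154,0.0576,0,0,0,0],[0.005,-0.0154,0.0576,0,0,0,0],[0.005,-0.0154,0.0576,0,0,0,0],[0.005,-0.0154,0.0576,0,0,0,0],[0.005,-0.0154,0.0576,0,0,0,0],[0.005,-0.0154,0.0576,0,0,0,0],[0.005,-0.0154,0.0576,0,0,0,0],[0.005,0,0,0,0,0,0]]'
python3 - <<'E'
from h import *
to(.45,-.243,.2605,-89)
x0,y0=ctrl.get_state()['position'][:2]
r=[]
for n in('top','scene'):
    im,d=grab(n); P=cloud(n,d)
    print(n,'proj tip',proj(n,[x0,y0,.208]).round(1),'collar',proj(n,[x0,y0,.25]).round(1),'scr',proj(n,[.45,-.243,.131]).round(1))
    k=(np.hypot(P[...,0]-x0,P[...,1]-y0)<.03)&(P[...,2]>.2)&(P[...,2]<.258); v,u=np.nonzero(k); print(k.sum(),P[k].mean(0) if k.sum() else '', P[k].min(0),P[k].max(0))
    p=proj(n,[x0,y0,.2]).astype(int); c=im[max(p[1]-30,0):p[1]+30,p[0]-35:p[0]+35]; print(p)
    r.append(cv2.resize(c,(400,343),interpolation=cv2.INTER_CUBIC))
cv2.imwrite('pics/hov.png',cv2.convertScaleAbs(np.hstack(r),alpha=1.3))
E
```

```text
time: 6.65
position: [0.4482, -0.2489, 0.2609]
tool_rot: [3.14, 0.012, 0.001]
ft_force: [-0.0, -0.4, -0.4]
grip_width: 0.228
grip_force: 35.0
t 6.65 pos [ 0.4482 -0.2489  0.2609] ytool -89.57 F [-0.  -0.4 -0.4] M [-0.    0.12  0.03] gw 0.228 gf 35.0 q7 -1.11
 shift [ 0.0019 -0.0059  0.0004]
 turn [ 0.09 -0.02 -0.57]
top proj tip [332.  232.5] collar [334.4 232.8] scr [326.2 231.4]Traceback (most recent call last):
  File "<stdin>", line 8, in <module>
    return umr_minimum(a, axis, None, out, keepdims, initial, where)
ValueError: zero-size array to reduction operation minimum which has no identity
```

Run:
```python
from h import *
n='scene'; x0,y0,z0=ctrl.get_state()['position']
im,d=grab(n); P=cloud(n,d)
print('tip',proj(n,[x0,y0,z0-.0525]).round(1),'collar',proj(n,[x0,y0,z0-.0095]).round(1),'scr',proj(n,[.45,-.243,.131]).round(1))
k=(np.hypot(P[...,0]-x0,P[...,1]-y0)<.03)&(P[...,2]>z0-.056)&(P[...,2]<z0-.004)
if k.any(): print(k.sum(),P[k].mean(0).round(4),P[k].min(0).round(4),P[k].max(0).round(4))
p=proj(n,[x0,y0,z0-.07]).astype(int); o=(p[0]-35,p[1]-35); print('crop origin',o)
cv2.imwrite('pics/hov.png',cv2.convertScaleAbs(cv2.resize(im[o[1]:o[1]+70,o[0]:o[0]+70],None,fx=8,fy=8,interpolation=cv2.INTER_CUBIC),alpha=1.3))
```

```text
tip [230.5 133. ] collar [230.2 122.9] scr [231.2 150.6]
52 [ 0.4526 -0.2382  0.2368] [ 0.4382 -0.2506  0.2082] [ 0.467  -0.224   0.2561]
crop origin (np.int64(195), np.int64(102))
```

View pics/hov.png

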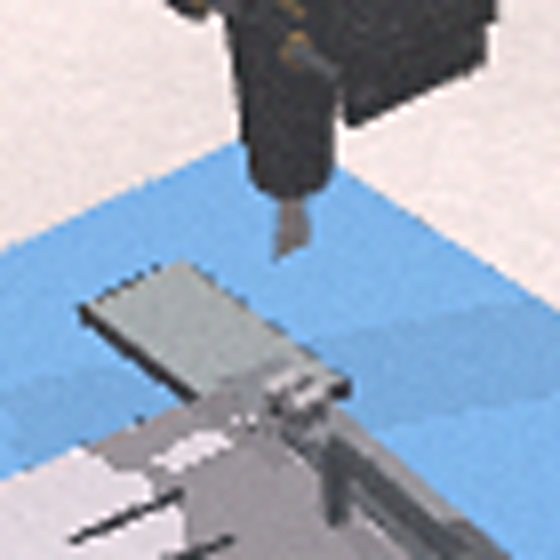

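The blade tip shows at crop (292,253), about 1 px right of the FK prediction. The screw head is at (300,388) in the crop. Next I lower close above the head and compare again.

```bash
python3 -m handwheel '[[0.005,0.0018,-0.0043,0.03,0,0,-0.6],[0.005,0,0,0.03,0,0,0],[0.005,0,0,0.011,0,0,0],[0.005,0,0,0,0,0,0]]'
python3 - <<'E'
from h import *
to(.45,-.2445,.19,-89)
n='scene'; x0,y0,z0=ctrl.get_state()['position']
ims=[ctrl.get_image(n) for _ in range(4)]; im=np.mean([i[0] for i in ims],0).astype(np.uint8)
for l,X in(('tip',[x0,y0,z0-.0525]),('tip+x',[x0+.009,y0,z0-.0525]),('tip-x',[x0-.009,y0,z0-.0525]),('scr top',[.45,-.2445,.131]),('slot+x',[.4625,-.2443,.131]),('slot-x',[.4375,-.2447,.131])): print(l,((proj(n,X)-[212,125])*16).round(0))
cv2.imwrite('pics/hov2.png',cv2.convertScaleAbs(cv2.resize(im[125:160,212:252],None,fx=16,fy=16,interpolation=cv2.INTER_CUBIC),alpha=1.3))
E
```

```text
time: 7.25
position: [0.4527, -0.2377, 0.1893]
tool_rot: [-3.141, -0.047, 0.002]
ft_force: [-0.0, -0.6, 0.6]
grip_width: 0.227
grip_force: 35.0
t 7.25 pos [ 0.4527 -0.2377  0.1893] ytool -88.27 F [-0.  -0.6  0.6] M [-0.07  0.15  0.02] gw 0.227 gf 35.0 q7 -1.07
 shift [-0.003   0.0067 -0.0007]
 turn [-0.02  0.06  0.73]
tip [313. 404.]
tip+x [282. 420.]
tip-x [343. 389.]
scr top [304. 406.]
slot+x [262. 428.]
slot-x [345. 384.]
```

View pics/hov2.png

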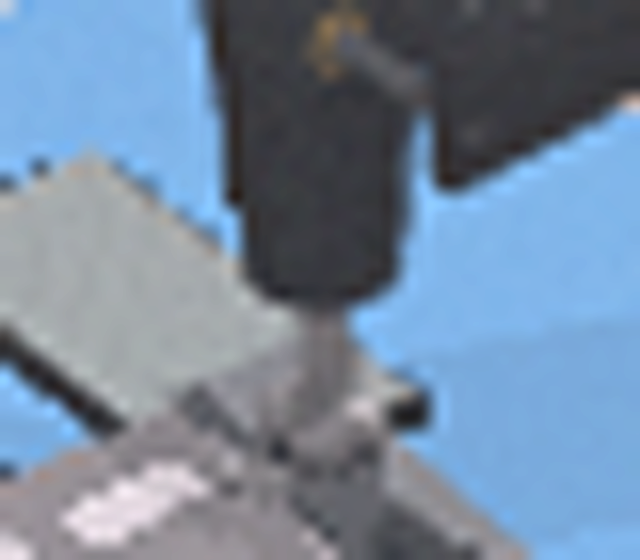

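The driver is now close above the head. The shank is at crop column 325, about 12/16 px right of the prediction, and the head is partly hidden behind it at about (335,410). I let the arm settle and measure the head from the first scene picture and the shank from a fresh one.

```bash
python3 -m handwheel '[[0.005,0,0,0,0,0,0],[0.005,0,0,0,0,0,0],[0.005,0,0,0,0,0,0]]'
python3 - <<'E'
from h import *
np.set_printoptions(linewidth=180)
to(.45,-.2445,.19,-89)
n='scene'; x0,y0,z0=ctrl.get_state()['position']
g0=cv2.cvtColor(cv2.imread('pics/scene0.png'),cv2.COLOR_BGR2GRAY)
ims=[ctrl.get_image(n)[0] for _ in range(6)]; g=cv2.cvtColor(np.mean(ims,0).astype(np.uint8),cv2.COLOR_BGR2GRAY)
print('g0 rows142-160 cols222-244'); print(g0[142:160,222:244])
print('g rows 138-156'); print(g[138:156,222:244])
for z in(.131,.125): print('scr',z,proj(n,[.45,-.2445,z]).round(2))
for h in(.0525,.04,.02): print('axis',h,proj(n,[x0,y0,z0-h]).round(2))
print(proj(n,[.46,-.2445,.131]).round(2),proj(n,[.45,-.2345,.131]).round(2))
E
```

```text
time: 7.82
position: [0.4527, -0.2388, 0.1897]
tool_rot: [-3.141, -0.045, -0.0]
ft_force: [0.2, -0.4, -0.3]
grip_width: 0.225
grip_force: 35.0
t 7.83 pos [ 0.4527 -0.2388  0.1897] ytool -88.37 F [ 0.2 -0.4 -0.3] M [-0.02  0.07 -0.02] gw 0.225 gf 35.0 q7 -1.07
 shift [-0.0028  0.0056 -0.0003]
 turn [-0.   -0.02  0.63]
g0 rows142-160 cols222-244
[[130 130 129 126 129 125 104 102 131 130 132 132 129 131 130 126 133 131 132 132 132 130]
 [128 123 130 124 128 131 125 103 105 136 130 130 132 131 131 130 129 132 132 130 131 132]
 [130 131 131 128 132 130 124 132 130 128 132 130 134 132 130 131 130 133 130 131 133 131]
 [129 128 128 129 131 128 129 132 129 124 104 102 131 131 131 129 133 130 130 130 132 130]
 [127 130 129 126 128 128 127 121 123 132 129 104 106 132 132 129 133 130 129 129 131 132]
 [129 130 129 133 128 123 113 113 114 123 129 127 127 130 132 133 133 130 134 131 132 132]
 [126 136 124 123 112 118 113 117 137 157 137 143 132 133 100 105 132 133 128 130 130 128]
 [123 123 113 113 116 117 139 157 154 152 116  77 114 140 131 109  83 135 128 129 133 131]
 [144 114 115 112 113 118 
[... 2002 characters left out ...]
 74  77 113 111  94  99  84  79  80  95 153 130  64  34  46 128 125 125 124 127]
 [103 104  74  76  74  75  87  91  80  70 102 100  99 112  57  41  63 128 124 124 124 124]
 [104 105 107 111 100  75  78  57  95 103 100  90  81  81 106 127 130 126 126 124 123 124]
 [101 103 107 105 125 105  79  41  71  82  83  78  54  64 113 110 123 125 124 124 124 123]
 [158 159 104  99 120 103 104 104  74  60  71  58  80  79 114 111 109 117 125 124 124 125]
 [156 159 160 103  69  96  91  94  77  82  80  77  77  80 114 112 110 111 118 124 125 125]]
scr 0.131 [230.97 150.37]
scr 0.125 [231.01 151.66]
axis 0.0525 [231.37 150.04]
axis 0.04 [231.3  147.31]
axis 0.02 [231.2  142.88]
[228.88 151.45] [232.7  151.62]
```

From the two head lobes, the head centre is at (231.45,149.9). Comparing that with the shank, whose y is known from the grasp, puts the screw at about (0.449,-0.2468) in TCP coordinates. I go just above it, then feel down.

```bash
python3 -m handwheel '[[0.005,-0.0039,0.0076,0,0,0,-0.9],[0.005,0,0,0.003,0,0,0],[0.005,0,0,0,0,0,0],[0.005,0,0,0,0,0,0],[0.005,0,0,0.002,0,0,0],[0.005,0,0,0,0,0,0],[0.005,0,0,0,0,0,0]]' && python3 -c "
from h import *
to(.449,-.2465,.1775,-87.5)"
```

```text
time: 9.0
position: [0.449, -0.2464, 0.1845]
tool_rot: [-3.141, -0.07, -0.0]
ft_force: [-0.2, -0.3, -1.0]
grip_width: 0.228
grip_force: 35.0
t 9.0 pos [ 0.449  -0.2464  0.1845] ytool -87.46 F [-0.2 -0.3 -1. ] M [-0.03  0.17 -0.03] gw 0.228 gf 35.0 q7 -1.03
 shift [0.     0.0001 0.007 ]
 turn [-0.   -0.    0.04]
```

```bash
python3 -m handwheel '[[0.005,0,0,0.002,0,0,0],[0.005,0,0,0.002,0,0,0],[0.005,0,0,0,0,0,0],[0.005,0,0,0,0,0,0]]' && python3 -c "
from h import *
to(.449,-.2465,.1775,-87.5)"
```

```text
time: 9.5
position: [0.4489, -0.2463, 0.1805]
tool_rot: [-3.141, -0.07, 0.0]
ft_force: [0.2, 0.2, -1.2]
grip_width: 0.226
grip_force: 35.0
t 9.5 pos [ 0.4489 -0.2463  0.1805] ytool -87.46 F [ 0.2  0.2 -1.2] M [ 0.07  0.18 -0.04] gw 0.226 gf 35.0 q7 -1.03
 shift [0.0001 0.0002 0.003 ]
 turn [-0.01  0.01  0.04]
```

```bash
python3 -m handwheel '[[0.005,0,0,0.0015,0,0,0],[0.005,0,0,0.001,0,0,0],[0.005,0,0,0,0,0,0],[0.005,0,0,0,0,0,0]]' && python3 -c "
from h import *
to(.449,-.2465,.1775,-87.5)"
```

```text
time: 10.0
position: [0.449, -0.2463, 0.178]
tool_rot: [-3.141, -0.07, -0.0]
ft_force: [-0.3, 1.6, -1.7]
grip_width: 0.227
grip_force: 35.0
t 10.0 pos [ 0.449  -0.2463  0.178 ] ytool -87.46 F [-0.3  1.6 -1.7] M [ 0.16  0.1  -0.02] gw 0.227 gf 35.0 q7 -1.02
 shift [0.     0.0002 0.0005]
 turn [-0.01 -0.    0.04]
```

The blade is in the slot, with the tip at about 0.1255 m. Now I turn counterclockwise.

```bash
python3 -m handwheel '[[0.005,0,0,0,0,0,-6],[0.005,0,0,0,0,0,-6],[0.005,0,0,0,0,0,-6],[0.005,0,0,0,0,0,-6],[0.005,0,0,0,0,0,-6],[0.005,0,0,0,0,0,0],[0.005,0,0,0,0,0,0]]' && python3 -c "
from h import *
to(.449,-.2465,.1775,-12)"
```

```text
time: 10.88
position: [0.449, -0.2455, 0.1779]
tool_rot: [-3.015, -0.878, -0.0]
ft_force: [-1.2, 4.3, -0.2]
grip_width: 0.228
grip_force: 35.0
t 10.88 pos [ 0.449  -0.2455  0.1779] ytool -57.54 F [-1.2  4.3 -0.2] M [ 1.14  0.35 -0.02] gw 0.228 gf 35.0 q7 -0.5
 shift [-0.0005  0.0009  0.0004]
 turn [ -0.07  -0.07 -45.54]
```

```bash
python3 -m handwheel '[[0.005,0.0007,-0.0010,0,0,0,-6],[0.005,0,0,0,0,0,-6],[0.005,0,0,0,0,0,-6],[0.005,0,0,0,0,0,-6],[0.005,0,0,0,0,0,-6],[0.005,0,0,0,0,0,0],[0.005,0,0,0,0,0,0]]' && python3 -c "
from h import *
to(.449,-.2455,.1775,-5)"
```

```text
time: 11.75
position: [0.4486, -0.2449, 0.1778]
tool_rot: [-2.686, -1.627, 0.001]
ft_force: [-2.0, 4.7, 0.1]
grip_width: 0.23
grip_force: 35.0
t 11.75 pos [ 0.4486 -0.2449  0.1778] ytool -27.59 F [-2.   4.7  0.1] M [ 1.08  0.66 -0.07] gw 0.23 gf 35.0 q7 0.01
 shift [-0.0004  0.0006  0.0003]
 turn [ -0.06  -0.03 -22.59]
```

```bash
python3 -m handwheel '[[0.005,0.0007,-0.0009,0,0,0,-5],[0.005,0,0,0,0,0,-5],[0.005,0,0,0,0,0,-5],[0.005,0,0,0,0,0,-3],[0.005,0,0,0,0,0,-3],[0.005,0,0,0,0,0,0],[0.005,0,0,0,0,0,0]]' && python3 -c "
from h import *
to(.449,-.2455,.1775,-5)"
```

```text
time: 12.62
position: [0.448, -0.2445, 0.1779]
tool_rot: [-2.345, -2.09, 0.001]
ft_force: [-2.8, 2.7, -0.9]
grip_width: 0.223
grip_force: 35.0
t 12.62 pos [ 0.448  -0.2445  0.1779] ytool -6.57 F [-2.8  2.7 -0.9] M [ 0.61  0.96 -0.07] gw 0.223 gf 35.0 q7 0.38
 shift [-0.0009  0.0011  0.0004]
 turn [-0.05  0.03 -1.57]
```

```bash
python3 -m handwheel '[[0.005,0,0,0,0,0,-3],[0.005,0,0,0,0,0,-3],[0.005,0,0,0,0,0,0],[0.005,0,0,0,0,0,0]]'
python3 - <<'E'
from h import *
to(.449,-.2455,.1775,-5)
ims=[ctrl.get_image('scene')[0] for _ in range(3)]; im=np.mean(ims,0).astype(np.uint8)
cv2.imwrite('pics/turn.png',cv2.convertScaleAbs(cv2.resize(im[125:165,205:255],None,fx=14,fy=14,interpolation=cv2.INTER_CUBIC),alpha=1.3))
E
```

```text
time: 13.12
position: [0.4479, -0.2445, 0.1779]
tool_rot: [-2.232, -2.21, 0.001]
ft_force: [-4.2, 1.2, 0.4]
grip_width: 0.228
grip_force: 35.0
t 13.12 pos [ 0.4479 -0.2445  0.1779] ytool -0.57 F [-4.2  1.2  0.4] M [ 0.46  1.31 -0.14] gw 0.228 gf 35.0 q7 0.48
 shift [-0.001   0.0011  0.0004]
 turn [-0.07  0.01  4.43]
```

View pics/turn.png

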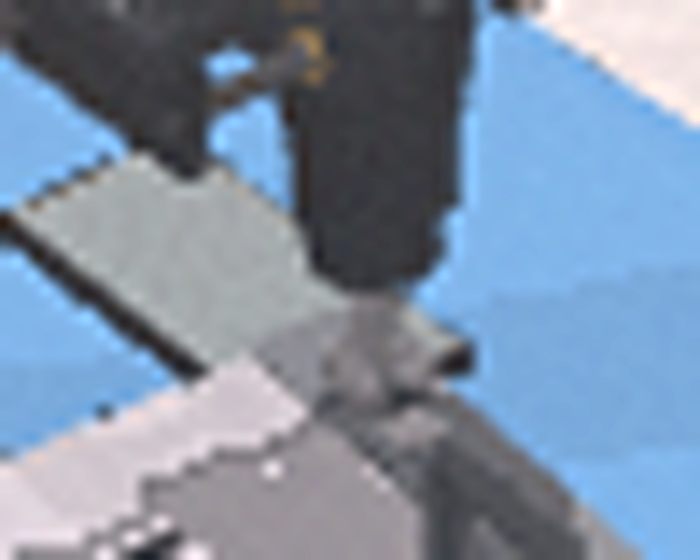

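The tongue, at (420,420) in the crop, now lies along the lip (+y), so the screw has followed the driver. A little further, to the stop.

```bash
python3 -m handwheel '[[0.005,0,0,0,0,0,-3],[0.005,0,0,0,0,0,-3],[0.005,0,0,0,0,0,0],[0.005,0,0,0,0,0,0]]' && python3 -c "
from h import *
to(.449,-.2455,.1775,-5)"
```

```text
time: 13.78
position: [0.4478, -0.2445, 0.1779]
tool_rot: [-2.114, -2.323, 0.001]
ft_force: [-4.9, 1.7, 0.1]
grip_width: 0.228
grip_force: 35.0
t 13.78 pos [ 0.4478 -0.2445  0.1779] ytool 5.4 F [-4.9  1.7  0.1] M [ 0.51  1.49 -0.51] gw 0.228 gf 35.0 q7 0.58
 shift [-0.0011  0.0011  0.0004]
 turn [-7.00e-02 -1.00e-02  1.04e+01]
```

The z moment rose to 0.5 N m, so the screw is at its stop. I relieve the torque, lift out and go back to the block.

```bash
python3 -m handwheel '[[0.005,0,0,0,0,0,8],[0.005,0,0,0,0,0,0],[0.005,0,0,-0.03,0,0,0],[0.005,0,0,-0.055,0,0,0],[0.005,0.0587,0.0121,0,0,0,0],[0.005,0.0587,0.0121,0,0,0,0],[0.005,0.0587,0.0121,0,0,0,0],[0.005,0.0587,0.0121,0,0,0,0],[0.005,0.0587,0.0121,0,0,0,0],[0.005,0.0587,0.0121,0,0,0,0],[0.005,0.0587,0.0121,0,0,0,0],[0.005,0,0,0,0,0,0]]'
python3 -m handwheel '[[0.005,0,0,0,0,0,9.9],[0.005,0,0,0,0,0,9.9],[0.005,0,0,0,0,0,9.9],[0.005,0,0,0,0,0,9.9],[0.005,0,0,0,0,0,9.9],[0.005,0,0,0,0,0,9.9],[0.005,0,0,0,0,0,9.9],[0.005,0,0,0,0,0,9.9],[0.005,0,0,0,0,0,0],[0.005,0,0,0,0,0,0],[0.005,0,0,0,0,0,0]]'
python3 - <<'E'
from h import *
to(.5514,.162,.0605,-81.76)
x0,y0,z0=ctrl.get_state()['position']
im,d=grab('top'); c,s=np.cos(np.radians(-5.19)),np.sin(np.radians(-5.19))
ims=[ctrl.get_image('top')[0] for _ in range(4)]; im=np.mean(ims,0).astype(np.uint8)
i2,d2=grab('scene')
a=cv2.resize(im[212:246,306:346],(400,340),interpolation=cv2.INTER_CUBIC)
p=proj('scene',[x0,y0,.12]).astype(int); b=cv2.resize(i2[p[1]-35:p[1]+33,p[0]-40:p[0]+40],(400,340),interpolation=cv2.INTER_CUBIC)
print(p, 'tip in crop',((proj('scene',[x0,y0,z0-.0525])-p+[40,35])*5).round())
cv2.imwrite('pics/back.png',cv2.convertScaleAbs(np.hstack([a,b]),alpha=1.3))
E
```

```text
time: 15.28
position: [0.5521, 0.1704, 0.2627]
tool_rot: [2.255, 2.187, 0.007]
ft_force: [-0.4, -1.0, -0.9]
grip_width: 0.225
grip_force: 35.0
time: 16.65
position: [0.5511, 0.1626, 0.2632]
tool_rot: [-3.133, -0.231, -0.001]
ft_force: [-0.4, 0.4, -1.0]
grip_width: 0.225
grip_force: 35.0
t 16.65 pos [0.5511 0.1626 0.2632] ytool -81.56 F [-0.4  0.4 -1. ] M [-0.1   0.15  0.01] gw 0.225 gf 35.0 q7 -1.69
 shift [-0.      0.0007  0.2027]
 turn [-0.01 -0.05  0.2 ]
[289 227] tip in crop [215.  71.]
```

View pics/back.png

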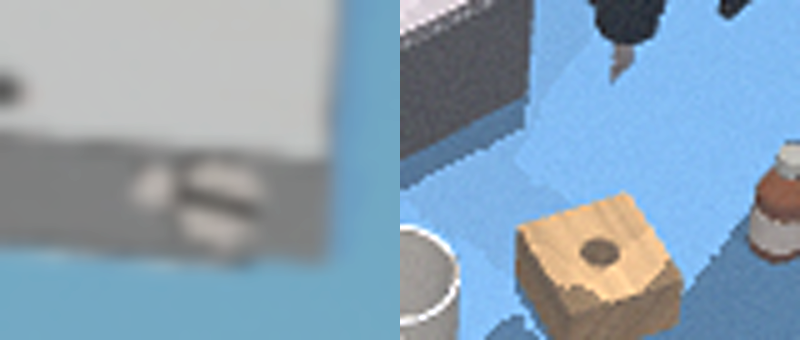

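The left panel shows the slot at about 74° world yaw (joint about 1.38) with the tongue over the lip, clear of the hatch. The right panel shows the hole at crop (600,252), i.e. pixel (289,242.4), and the driver straight with its tip at about (617,78).

Run:
```python
from h import *
i=np.load('scene.npz')['im']; g=cv2.cvtColor(i,cv2.COLOR_BGR2HSV)
roi=i[236:250,280:300]; gg=roi.max(2).astype(int); m=(gg<125).astype(np.uint8)
n,l,st,ce=cv2.connectedComponentsWithStats(m); print(st[1:].tolist(),(ce[1:]+[280,236]).round(2).tolist())
print(gg[:, :].tolist()[3:10])
print('pred hole',proj('scene',[.5511,.162,.048]).round(2), 'J', (proj('scene',[.5611,.162,.048])-proj('scene',[.5511,.162,.048])).round(2),(proj('scene',[.5511,.172,.048])-proj('scene',[.5511,.162,.048])).round(2))
x0,y0,z0=ctrl.get_state()['position']; print('axis',[(h,proj('scene',[x0,y0,z0-h]).round(2).tolist()) for h in(.0525,.0385,.02,.0125)])
print(cv2.cvtColor(i,cv2.COLOR_BGR2GRAY)[194:212,284:300])
```

```text
[[5, 4, 8, 5, 32], [0, 13, 2, 1, 2], [3, 13, 2, 1, 2], [18, 12, 2, 2, 2]] [[288.72, 242.0], [280.5, 249.0], [283.5, 249.0], [298.5, 248.5]]
[[179, 182, 182, 180, 175, 179, 185, 166, 145, 151, 172, 174, 168, 175, 172, 163, 162, 186, 190, 192], [174, 180, 183, 180, 178, 163, 115, 93, 95, 98, 109, 127, 167, 171, 178, 185, 182, 176, 184, 189], [174, 179, 178, 185, 183, 132, 91, 95, 92, 98, 89, 89, 124, 173, 177, 188, 183, 176, 184, 187], [166, 174, 178, 183, 183, 87, 96, 91, 96, 100, 98, 93, 108, 191, 189, 189, 185, 180, 178, 180], [178, 168, 174, 180, 182, 133, 90, 88, 95, 102, 93, 86, 102, 191, 185, 188, 186, 180, 178, 178], [175, 181, 174, 179, 181, 188, 133, 93, 94, 90, 83, 105, 171, 191, 183, 188, 184, 185, 180, 175], [175, 175, 182, 189, 186, 185, 183, 157, 155, 134, 162, 208, 200, 188, 184, 182, 184, 183, 185, 181]]
pred hole [288.  242.2] J [-2.21  1.56] [2.22 1.81]
axis [(0.0525, [292.07, 206.26]), (0.0385, [292.43, 202.86]), (0.02, [292.92, 198.3]), (0.0125, [293.12, 196.42])]
[[129 127 132 129  52  37  41  41  39  44  41  37  39  40  41  38]
 [125 128 131 130  46  39  42  42  
[... 404 characters left out ...]
  93  91 104 149 143 138 136]
 [129 136 140 136 136 137 137 123  83  91  90  97 141 141 138 138]
 [136 136 136 135 136 137 135 105  85  86  87  91 141 138 133 137]
 [135 136 136 138 138 137 139 130  94  84  84 102 136 135 139 134]
 [132 136 135 137 137 137 139  93  73  78  96 139 136 139 136 135]
 [138 132 135 134 135 138 135  92  75 113 139 139 138 134 141 136]
 [138 139 135 134 137 140 134  96 108 138 138 135 137 136 136 135]
 [137 135 136 136 140 135 136 103 140 138 140 133 137 138 136 136]
 [138 136 134 138 136 135 138 135 139 134 137 138 136 136 137 135]
 [134 140 134 139 136 134 137 135 138 135 138 133 138 137 136 135]
 [135 137 137 137 137 139 138 140 136 137 138 136 139 135 139 135]]
```

```bash
python3 -m handwheel '[[0.005,0,0.001,0.04,0,0,0],[0.005,0,0,0.055,0,0,0],[0.005,0,0,0.05,0,0,0],[0.005,0,0,0,0,0,0],[0.005,0,0,0.012,0,0,0],[0.005,0,0,0.012,0,0,0],[0.005,0,0,0,0,0,0]]' && python3 -c "
from h import *
to(.5514,.162,.061,-81.76)"
```

```text
time: 17.82
position: [0.5509, 0.1618, 0.0941]
tool_rot: [-3.133, -0.228, 0.0]
ft_force: [-0.2, 0.6, -0.9]
grip_width: 0.227
grip_force: 35.0
t 17.82 pos [0.5509 0.1618 0.0941] ytool -81.66 F [-0.2  0.6 -0.9] M [-0.06  0.12 -0.01] gw 0.227 gf 35.0 q7 -1.63
 shift [ 0.0005 -0.0001  0.0331]
 turn [-0.01  0.    0.1 ]
```

The tip is below the mouth with no force, so I lower on to the collar and release.

```bash
python3 -m handwheel '[[0.005,0,0,0.016,0,0,0],[0.005,0,0,0.012,0,0,0],[0.005,0,0,0.004,0,0,0],[0.005,0,0,0.001,0,0,0],[0.005,0,0,0,0,0,0],[0.03,0,0,0,0,0,0],[0.05,0,0,0,0,0,0],[0.087,0,0,0,0,0,0],[0.087,0,0,0,0,0,0],[0.087,0,0,0,0,0,0],[0.087,0,0,0,0,0,0],[0.087,0,0,0,0,0,0]]' && python3 -c "
from h import *
to(.5514,.162,.061,-81.76)"
```

```text
time: 19.32
position: [0.551, 0.1617, 0.0611]
tool_rot: [-3.133, -0.228, -0.0]
ft_force: [-0.2, 0.3, -0.0]
grip_width: 0.937
grip_force: 0.0
t 19.32 pos [0.551  0.1617 0.0611] ytool -81.67 F [-0.2  0.3 -0. ] M [-0.07  0.12 -0.02] gw 0.937 gf 0.0 q7 -1.61
 shift [ 0.0005 -0.0002  0.0001]
 turn [-0.   -0.    0.09]
```

```bash
python3 -m handwheel '[[0.087,0,0,-0.03,0,0,0],[0.087,0,0,-0.05,0,0,0],[0.087,0,0,-0.06,0,0,0],[0.087,0,0,-0.06,0,0,0],[0.087,-0.0206,0.0548,0,0,0,0],[0.087,-0.0206,0.0548,0,0,0,0],[0.087,-0.0206,0.0548,0,0,0,0],[0.087,-0.0206,0.0548,0,0,0,0],[0.087,-0.0206,0.0548,0,0,0,0],[0.087,0,0,0,0,0,-10],[0.087,0,0,0,0,0,-10],[0.087,0,0,0,0,0,-10]]'
python3 -m handwheel '[[0.087,0,0,0,0,0,-9.3],[0.087,0,0,0,0,0,-9.3],[0.087,0,0,0,0,0,-9.3],[0.087,0,0,0,0,0,-9.3],[0.087,0,0,0,0,0,-9.3],[0.087,0,0,0,0,0,0],[0.087,0,0,0,0,0,0]]'
python3 - <<'E'
from h import *
to(.489,-.124,.14,-5.2)
im,d=grab('scene'); Z=cloud('scene',d); im2,d2=grab('top'); P=cloud('top',d2)
for Q,n in((Z,'scene'),(P,'top')):
    k=(np.hypot(Q[...,0]-.5515,Q[...,1]-.163)<.03)&(Q[...,2]>.07)&(Q[...,2]<.14); q=Q[k]; print(n,k.sum(),q.mean(0).round(4),q.max(0).round(3),np.percentile(q[:,2],95).round(4))
    h=k&(Q[...,2]>.112); print(' top face',[np.mean([ray(n,u,v,.12)[:2] for v,u in np.argwhere(h)],0).round(4)],h.sum())
E
```

```text
time: 20.82
position: [0.4886, -0.1246, 0.2611]
tool_rot: [-2.964, -1.039, -0.001]
ft_force: [0.5, -1.3, -0.0]
grip_width: 0.998
grip_force: 0.0
time: 21.7
position: [0.4888, -0.1243, 0.2611]
tool_rot: [2.322, 2.116, 0.0]
ft_force: [0.2, 0.2, 0.1]
grip_width: 0.997
grip_force: 0.0
t 21.7 pos [ 0.4888 -0.1243  0.2611] ytool -5.32 F [0.2 0.2 0.1] M [-0.11  0.04 -0.05] gw 0.997 gf 0.0 q7 0.08
 shift [0.0003 0.0002 0.1211]
 turn [ 0.01 -0.01 -0.12]
scene 157 [0.5552 0.1675 0.1026] [0.57  0.177 0.125] 0.1218
 top face [array([0.5535, 0.1661])] 66
top 80 [0.5493 0.1588 0.1125] [0.567 0.172 0.127] 0.1228
 top face [array([0.5498, 0.1606])] 62
```

The driver stands in its hole with its top at 0.12 m. Now I go down on the bow handle and grip.

```bash
python3 -m handwheel '[[0.087,0,0,0.04,0,0,0],[0.087,0,0,0.04,0,0,0],[0.087,0,0,0.03,0,0,0],[0.087,0,0,0.011,0,0,0],[0.087,0,0,0,0,0,0],[0.005,0,0,0,0,0,0],[0.005,0,0,0,0,0,0],[0.005,0,0,0,0,0,0],[0.005,0,0,0,0,0,0],[0.005,0,0,0,0,0,0],[0.005,0,0,0,0,0,0],[0.005,0,0,0,0,0,0]]' 35
python3 -m handwheel '[[0.005,0,0,0,0,0,0],[0.005,0,0,0,0,0,0],[0.005,0,0,0,0,0,0],[0.005,0,0,0,0,0,0],[0.005,0,0,0,0,0,0],[0.005,0,0,0,0,0,0]]'
python3 - <<'E'
from h import *
to(.489,-.124,.14,-5.2)
# arc of the bar: waypoints in (forward along -tool y, up) from shut
r,a0=np.hypot(.146,.045),np.arctan2(.045,.146)
p=lambda t:np.array([-r*np.cos(a0+t),r*np.sin(a0+t)])
T=np.radians(np.arange(0,61,5)); w=np.array([p(t) for t in T]); print(np.diff(w,axis=0).round(4).tolist())
E
```

```text
time: 23.3
position: [0.4887, -0.1243, 0.14]
tool_rot: [-2.319, -2.119, 0.0]
ft_force: [0.5, -0.3, 0.4]
grip_width: 0.29
grip_force: 0.0
time: 24.05
position: [0.4892, -0.1244, 0.1401]
tool_rot: [2.319, 2.119, 0.001]
ft_force: [3.7, 0.1, -1.9]
grip_width: 0.105
grip_force: 35.0
t 24.05 pos [ 0.4892 -0.1244  0.1401] ytool -5.16 F [ 3.7  0.1 -1.9] M [-0.25 -0.69 -0.02] gw 0.105 gf 35.0 q7 0.17
 shift [ 0.0003 -0.0002  0.0001]
 turn [0.05 0.   0.04]
[[0.0045, 0.0126], [0.0056, 0.0121], [0.0066, 0.0116], [0.0076, 0.011], [0.0085, 0.0103], [0.0094, 0.0095], [0.0102, 0.0086], [0.0109, 0.0077], [0.0115, 0.0067], [0.012, 0.0057], [0.0125, 0.0046], [0.0129, 0.0035]]
```

```bash
python3 -m handwheel '[[0.005,0,0.0045,-0.0126,0,0,0],[0.005,0,0.0056,-0.0121,0,0,0],[0.005,0,0.0066,-0.0116,0,0,0],[0.005,0,0,0,0,0,0],[0.005,0,0,0,0,0,0]]' && python3 -c "
from h import *
to(.489,-.124,.14,-5.2)"
```

```text
time: 24.68
position: [0.5048, -0.1258, 0.1759]
tool_rot: [-2.319, -2.118, 0.001]
ft_force: [1.2, -1.1, -4.1]
grip_width: 0.105
grip_force: 35.0
t 24.68 pos [ 0.5048 -0.1258  0.1759] ytool -5.18 F [ 1.2 -1.1 -4.1] M [-0.19 -0.07 -0.05] gw 0.105 gf 35.0 q7 0.17
 shift [ 0.0004 -0.0158  0.0359]
 turn [-0.08 -0.    0.02]
```

Forces are small and the hatch follows. I continue along the arc to 60°.

```bash
python3 -m handwheel '[[0.005,0,0.0076,-0.011,0,0,0],[0.005,0,0.0085,-0.0103,0,0,0],[0.005,0,0.0094,-0.0095,0,0,0],[0.005,0,0.0102,-0.0086,0,0,0],[0.005,0,0.0109,-0.0077,0,0,0],[0.005,0,0,0,0,0,0]]' && python3 -m handwheel '[[0.005,0,0.0115,-0.0067,0,0,0],[0.005,0,0.012,-0.0057,0,0,0],[0.005,0,0.0125,-0.0046,0,0,0],[0.005,0,0.0129,-0.0035,0,0,0],[0.005,0,0,0,0,0,0],[0.005,0,0,0,0,0,0],[0.005,0,0,0,0,0,0],[0.005,0,0,0,0,0,0]]'
python3 - <<'E'
from h import *
to(.489,-.124,.14,-5.2)
p=ctrl.get_state()['position']; h=(p[0]-.489)*np.cos(np.radians(5.19))-(p[1]+.124)*np.sin(np.radians(5.19)); u=p[2]-.14
print('angle',np.degrees(np.arctan2(.045+u,.146-h)-np.arctan2(.045,.146)),'radius',np.hypot(.045+u,.146-h), np.hypot(.045,.146))
im,d=grab('scene'); P=cloud('scene',d); c,s=np.cos(np.radians(-5.19)),np.sin(np.radians(-5.19))
X=P-np.array([.5441,-.1537,0]); bx=c*X[...,0]+s*X[...,1]; by=-s*X[...,0]+c*X[...,1]
k=(abs(by)<.13)&(bx<.085)&(bx>-.05)&(P[...,2]>.125)&(P[...,2]<.245)&(by<-.06)
q=np.c_[bx[k],P[...,2][k]]; l=cv2.fitLine(q.astype(np.float32),cv2.DIST_HUBER,0,.001,.001).ravel(); print(k.sum(),l.round(3),np.degrees(np.arctan2(abs(l[1]),abs(l[0]))))
cv2.imwrite('pics/end.png',im)
E
```

```text
time: 25.42
position: [0.5519, -0.1302, 0.226]
tool_rot: [-2.318, -2.118, 0.001]
ft_force: [-7.8, 0.4, 7.9]
grip_width: 0.102
grip_force: 35.0
time: 26.42
position: [0.6012, -0.135, 0.2459]
tool_rot: [2.318, 2.118, 0.002]
ft_force: [-3.5, -1.2, 5.3]
grip_width: 0.099
grip_force: 35.0
t 26.43 pos [ 0.6012 -0.135   0.2459] ytool -5.16 F [-3.5 -1.2  5.3] M [-0.27  0.76 -0.02] gw 0.099 gf 35.0 q7 0.27
 shift [ 0.0009 -0.113   0.1057]
 turn [0.13 0.02 0.04]
angle 60.45527665676625 radius 0.15454727944741184 0.15277761616153068
297 [ 0.493 -0.87   0.062  0.167] 60.47811
```

View pics/end.png

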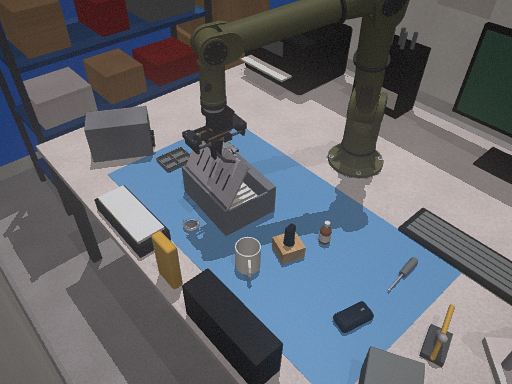

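The picture shows the hatch open at about 60° (both the depth fit and the arc geometry give 60.5°) and held at (225,150). The driver stands in its block at (290,236) and nothing else has moved. I hand the job in.

```bash
python3 -m handwheel '[[0.005,0,0,0,0,0,0],[0.005,0,0,0,0,0,0],[0.005,0,0,0,0,0,0],[0.005,0,0,0,0,0,0]]' && python3 -c "
from bench import ctrl
print(ctrl.close_job())"
```

```text
time: 26.98
position: [0.6012, -0.135, 0.2459]
tool_rot: [2.318, 2.118, 0.002]
ft_force: [-2.4, -0.6, 4.3]
grip_width: 0.1
grip_force: 35.0
the job is handed in; nothing more can be done
None
```

I handed the job in at about 27 s: the screw is turned to its stop (joint about 1.38 rad by image), the driver is back upright in its hole, and the gripper holds the hatch steady at about 60.5°; the hand-in gave no verdict.

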